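# Wipe rind chips off a cheese ripening board

### The arm

A 7-joint arm with a two-finger parallel gripper is mounted at the origin on the work surface. World frame = base frame: x ahead of the robot, y to its left, z up, the work surface at z = 0. Lengths are in m, angles in degrees, forces in N, time in s.
With the tool pointing down it reaches from about 0.4 to 0.85 m from the base axis. Payload 6.9 kg.
Tool frame: the origin (TCP) lies on the mounting face of the last link; the fingertips stand 173 mm ahead of it and the grasp point (between the pads) lies 155 mm ahead of it; z points along the fingers, y is the line along which they close (so a half turn about z gives the same grasp; the last joint's range is limited). The gripper opens to 85 mm and grips with 20 to 120 N. Pads are 22 mm wide; open, the fingers measure 114 mm over their backs; the gripper's body (76 mm by 85 mm) begins 54 mm behind the grasp point. The pads swing forward as they close: fully open they stand 13 mm farther back than shut.
Start: joints at [-68.44, 29.078, -13.613, 85.955, 7.202, 65.827, -8.869], TCP at [0.167, 0.602, 0.405] pointing down, gripper open.
Joint ranges: [-176.47, 176.47], [-13.61, 117.27], [-81.72, 77.17], [0.22, 143.17], [-87.28, 267.28], [10, 112.55], [-165.47, 165.47]. Speed limits (degrees/s): [136.94, 136.94, 180, 180, 180, 180, 180].

### API

Orientations are given as a 3x3 rotation matrix whose columns are the frame's x, y, z axes.
In Python, from station import sensors, cams, arm gives the robot as it stands. The module is installed in compiled form; this text tells all that it offers.
- The arm moves only by the tool carry_out, never from a script. Its argument "plan" is a list of rows, each an object of numbers: "ax", "ay", "az": the turn, a rotation vector about the tool's x, y, z in rad; "tx", "ty", "tz": the shift along the tool's x, y, z in m; "jaw": the closure, from 0 (fully open) to 1 (shut). A call has 1 to 5 rows; each row is the pose to reach, as a shift and turn from the pose commanded when the call began, along the tool's axes at that moment; what a row does not reach only later rows make up. A row lasts 1/10 s, in which the tool goes at most 50 mm and 8.59 degrees, less where a joint would pass 70% of its speed; a pose out of reach is approached as far as the arm can. A call with a gripper value outside its range is refused whole. The fingers move at their own pace and stop on an object; the grip force is fixed at half the most. Time passes only in rows, so rows that repeat a pose let the fingers close. It gives the time, the measured TCP pose, the force, the opening and the grip force at its end, in the units of the state.
- sensors.read_state(): the state, without advancing time (a new reading comes with each control period).
- cams.read_camera(name): name is "side" or "top" or "wrist"; returns the picture (480x640x3 uint8, blue, green, red); there is no depth.
- cams.camera_info(name): a dict with "fx", "fy", "cx", "cy" (pixels), "D" ([k1, k2, p1, p2, k3] as OpenCV has them; the pictures are not rectified), "R" (3x3) and "t" (3): a world point X has camera coordinates R X + t; the wrist camera has in their place "hand_eye" (4x4, takes a point from camera to tool coordinates, whose origin is the TCP and whose axes are the flange's). Camera axes: x right, y down, z forward; pixel columns grow to the right and rows downward; lengths in m; the calibration is good to about 2 mm. A picture is of the moment at which its call begins: read the wrist's pose just before it. camera_info takes no time and is no camera call.
- arm.finish_job(): hands the job in; it is judged then, once.
The state is a dict: "time": time; "qpos": joint angles; "qd": joint speeds; "effort": joint torques, N m; "ee_pos": TCP position; "orientation": TCP orientation; "force": force on the tool from outside, world axes, zero at the start; "ft_torque": the same for the moment, N m; "finger_gap": finger opening in m; "grip_force": force on a finger pad.
Only numpy, scipy, OpenCV 4.12 (cv2) and the standard library are available. Lean on these libraries where they do the work, as an engineer would, in place of code of your own. Each camera call takes 0.05 s, during which the arm holds its last target. There are 200 camera calls.

### The job

Two loose chips of hard yellow rind have been left on the dark ripening board. Pick up the blue scraper block by its white handle and with it wipe both chips off the end of the board into the metal catch tray, without touching the chips with the robot itself. Then set the scraper down upright on the cleared board and let go.

Things in the scene. Friction and masses are not known exactly. Their poses are not given: they have to be found in the camera images.
- board: Fixed raised board of dark wood, 200 (x) x 280 mm (y), flat top 45 mm above the table, no rims; aluminium catch tray on its -y end (robot's right). Origin on the table under the board's centre, z up, y along the board. Tray: y = -140 to -250 mm, 226 mm wide, floor 5 mm and rims 34 mm above the table, no wall on the board's side: what is pushed over the end drops in. Turned up to 15 degrees.
- scraper: Scraper block standing on the table left or right of the board: blue base 120 (x) x 36 (y) x 22 mm high, long upright faces wipe; above it a 66 x 20 mm blue neck and a white handle bar 70 (x) x 24 mm (y) from 32 to 76 mm height, gripped across its 24 mm. Symmetric, 125 to 255 g. Origin: centre of its underside, z up. Its x starts within 35 degrees of world x.
- chip_a: A loose broken chip of hard yellow rind, a small bright yellow slab 28 x 22 x 12 mm (x, y, z), 11 to 17 g, lying flat on the dark ripening board within 50 mm of its long middle line, on the -x side of that line, at board y between -80 and +20 mm. Origin: centre of its underside, z up.
- chip_b: A loose broken chip of hard yellow rind, a small bright yellow slab 28 x 22 x 12 mm (x, y, z), 11 to 17 g, lying flat on the dark ripening board within 50 mm of its long middle line, on the +x side of that line, at board y between -80 and +20 mm. Origin: centre of its underside, z up.
Not all that is in view belongs to the job. Of the things that look like the scraper, take the one that is farthest to the robot's right at the start.

How it is judged (in metres and radians):
On the way, in this order (a step that is already met when the one before it is completed fails the run):
1. the held scraper is brought down to the board, before the chips are off (x of scraper in the frame of board between -0.1 and 0.1 m and y of scraper in the frame of board between -0.14 and 0.14 m and z of scraper in the frame of board between 0.035 and 0.06 m and contact force between the fingers and scraper above 0.5 N), for 0.2 s.
2. both chips have been wiped into the catch tray (x of chip_a in the frame of board between -0.113 and 0.113 m and y of chip_a in the frame of board between -0.25 and -0.14 m and z of chip_a in the frame of board between -0.005 and 0.037 m and x of chip_b in the frame of board between -0.113 and 0.113 m and y of chip_b in the frame of board between -0.25 and -0.14 m and z of chip_b in the frame of board between -0.005 and 0.037 m), for 0.2 s.
At the end, for the whole second after the job is handed in: Both chips lie in the catch tray (between the board's end and the tray's outer rim, below the board's top), and the released scraper stands upright on its base (within 10 degrees) on the board's top, its centre anywhere over the board and its underside within 5 mm of the top; all at rest (all of step 2 and x of scraper in the frame of board between -0.1 and 0.1 m and y of scraper in the frame of board between -0.14 and 0.14 m and z of scraper in the frame of board between 0.04 and 0.05 m and angle between scraper's own z axis and vertical below 0.17 rad and linear speed of each of scraper, chip_a, chip_b below 0.02 m/s); the robot touches nothing.
It fails at once if the robot (gripper or arm) touches a chip (contact force between any of the fingers, the arm and chip_a above 0.3 N or contact force between any of the fingers, the arm and chip_b above 0.3 N).
It also fails if it takes over 48 s, if anything falls off the work surface, if the arm or the gripper's body presses on something with over 40 N, if the wrist force passes 120 N, or if a joint passes its speed limit or range.

## Working session

There is one attempt and no reset: what is moved stays moved. The work goes in short steps, Python scripts to look and compute and a tool call to move; the robot and the scene stay as the last step left them, time stands still between calls to the robot, and variables do not carry over. Pictures are saved under pics/ and viewed, at most 10 in all, crops included, and the job is handed in when it is done.

Besides the shell and the picture viewer there is one more tool, called after "Emit:" as name(argument=value, ...), one argument or row to a line, values as JSON. carry_out: Moves the arm, as the interface text tells. Its arguments: {"type":"object","properties":{"plan":{"type":"array","items":{"type":"object","properties":{"ax":{"type":"number"},"ay":{"type":"number"},"az":{"type":"number"},"tx":{"type":"number"},"ty":{"type":"number"},"tz":{"type":"number"},"jaw":{"type":"number"}}}}},"required":["plan"]}

```bash
mkdir -p pics
python3 - <<'E'
from station import sensors, cams
import cv2,numpy as np
for n in("top","side"):
    cv2.imwrite(f"pics/{n}0.png",cams.read_camera(n)); c=cams.camera_info(n); R=np.array(c["R"]);print(n,c["fx"],c["D"],-R.T@np.array(c["t"]))
s=sensors.read_state();print(s["time"],s["ee_pos"],np.round(s["orientation"],3),s["finger_gap"])
print(cams.camera_info("wrist"))
E
```

```text
top 545.2961266624618 [-0.04339828  0.          0.          0.          0.        ] [0.31307747 0.05921239 1.1787531 ]
side 597.5947187122641 [0.04020066 0.         0.         0.         0.        ] [-0.37348972 -0.98321182  0.96865326]
0.1 [0.16722812 0.60204148 0.40392891] [[-0.964  0.268 -0.   ]
 [ 0.268  0.964 -0.002]
 [-0.    -0.002 -1.   ]] 0.08558287289199872
{'fx': 378.3242612398946, 'fy': 378.3242612398946, 'cx': 318.06462916793805, 'cy': 234.1249955794921, 'D': array([-0.01905691,  0.        ,  0.        ,  0.        ,  0.        ]), 'hand_eye': array([[-5.14490715e-04, -9.59161844e-01, -2.82857371e-01,
         7.16768026e-02],
       [ 9.99999478e-01, -2.43829174e-04, -9.92085892e-04,
         5.41863115e-05],
       [ 8.82602054e-04, -2.82857734e-01,  9.59161469e-01,
         3.06489766e-02],
       [ 0.00000000e+00,  0.00000000e+00,  0.00000000e+00,
         1.00000000e+00]])}
```

View pics/top0.png

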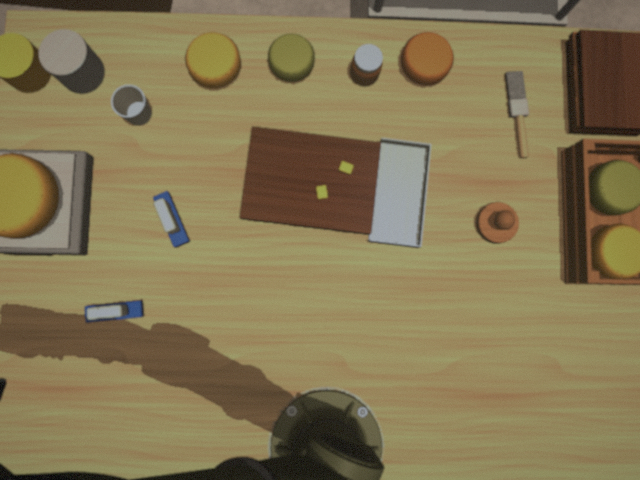

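View pics/side0.png

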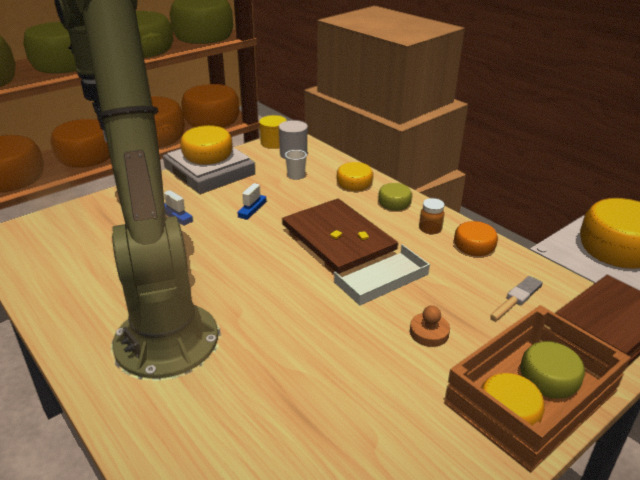

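The top view shows two blue blocks with white handles, at px (171,220) and (114,311). The one at (171,220) is farther right, and its long axis is within 35° of world x, so it is the scraper. The board is at (242–380, 128–233), the tray at (370–430, 140–246), and the chips at (346,167) and (322,192). I'll confirm this in an enlarged crop.

```bash
python3 - <<'E'
import cv2
i=cv2.imread("pics/top0.png")[120:260,140:440]
i=cv2.resize(i,(0,0),fx=2.66,fy=2.66,interpolation=cv2.INTER_CUBIC);cv2.imwrite("pics/crop0.png",i)
E
cat > h.py <<'E'
import cv2,numpy as np
from station import cams,sensors
def ray(name,uv,z,s=None):
    c=cams.camera_info(name);K=np.array([[c["fx"],0,c["cx"]],[0,c["fy"],c["cy"]],[0,0,1]])
    d=cv2.undistortPoints(np.array(uv,float).reshape(-1,1,2),K,np.array(c["D"]))[:,0]
    d=np.c_[d,np.ones(len(d))]
    if name=="wrist":
        H=np.array(c["hand_eye"]);Rt=np.array(s["orientation"]);R=Rt@H[:3,:3];o=Rt@H[:3,3]+np.array(s["ee_pos"])
    else:
        R=np.array(c["R"]).T;o=-R@np.array(c["t"])
    w=d@R.T
    return o+w*((np.reshape(z,(-1,1))-o[2])/w[:,2:])
def base_tool(dp,s): return np.array(s["orientation"]).T@np.array(dp)
E
```

```text
(no output)
```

View pics/crop0.png

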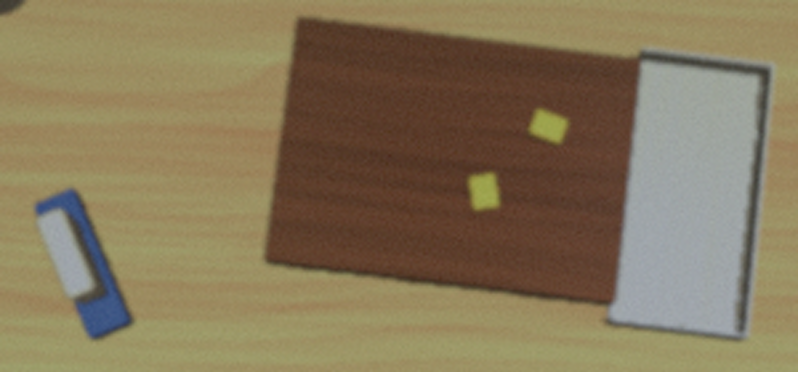

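The crop confirms the scraper: a blue base with corners near crop (36,205), (75,190), (132,322) and (95,338), and a white handle centred at (70,254). The chips are at crop (549,126) and (484,191).

Run:
```python
from h import *
f=lambda p,z:ray("top",np.array(p)/2.66+[140,120],z)
b=f([(299,18),(640,58),(612,302),(267,262)],.045)
print("board",b.round(4).tolist(),b.mean(0),[np.linalg.norm(b[i]-b[i-1]) for i in range(4)])
ey=b[0]+b[3]-b[1]-b[2];print("yaw y axis",np.degrees(np.arctan2(-ey[0],ey[1])))
y=ey/np.linalg.norm(ey);x=np.array([y[1],-y[0],0])
c=f([(549,126),(484,191)],.057);print("chips",c,(c-b.mean(0))@np.c_[x,y])
h=f([(37,216),(64,208),(103,293),(76,300)],.076);print("handle",h.mean(0),[np.linalg.norm(h[i]-h[i-1]) for i in range(4)])
q=f([(36,205),(75,190),(132,322),(95,338)],[.022]*4);print("base",q.mean(0),[np.linalg.norm(q[i]-q[i-1]) for i in range(4)])
for v in(h,q):
    l=v[0]+v[1]-v[2]-v[3];print("yaw x",np.degrees(np.arctan2(l[1],l[0])))
s=sensors.read_state();o=np.array(s["orientation"]);print(s["ee_pos"],np.degrees(np.arctan2(o[1,0],o[0,0])),s["qpos"])
```

```text
board [[0.6682, 0.1708, 0.045], [0.6429, -0.1039, 0.045], [0.4447, -0.0831, 0.045], [0.4701, 0.1894, 0.045]] [0.55649543 0.04328088 0.045     ] [np.float64(0.1989674229762401), np.float64(0.27586553668417546), np.float64(0.19933617828985614), np.float64(0.27364500077514115)]
yaw y axis -5.2920613895329485
chips [[ 0.58215445 -0.03031906  0.057     ]
 [ 0.52870424  0.02010186  0.057     ]] [[ 0.03233797 -0.07091962]
 [-0.02553486 -0.02564347]]
handle [0.46842902 0.33647305 0.076     ] [np.float64(0.07206540220136112), np.float64(0.021436973942894386), np.float64(0.07279013794385286), np.float64(0.02112021674400069)]
base [0.46877276 0.33815611 0.022     ] [np.float64(0.11849984839045707), np.float64(0.03337185216987618), np.float64(0.11722759584803925), np.float64(0.03188302541777308)]
yaw x 27.06170153229024
yaw x 25.911627445986525
[0.16722812 0.60204148 0.40392891] 164.48300016249152 [-68.43938151  29.1207366  -13.60753712  86.00067384   7.2014818
  65.82888557  -8.868891  ]
```

Emit:
carry_out(
  plan=[
    {"tx": -0.3615, "ty": -0.1757, "tz": 0.085, "az": -0.733, "jaw": 0},
    {"tx": -0.3615, "ty": -0.1757, "tz": 0.085, "az": -0.733, "jaw": 0},
    {"tx": -0.3615, "ty": -0.1757, "tz": 0.085, "az": -0.733, "jaw": 0},
    {"tx": -0.3615, "ty": -0.1757, "tz": 0.085, "az": -0.733, "jaw": 0},
    {"tx": -0.3615, "ty": -0.1757, "tz": 0.085, "az": -0.733, "jaw": 0},
  ],
)

```text
validation failed for argument at $.pl...
```

```bash
cat > rem.py <<'E'
# remaining move to a tool-down pose: x y z, heading (deg) of tool y
import sys
from h import *
from scipy.spatial.transform import Rotation as Ro
x,y,z,a=map(float,sys.argv[1:5]);a=np.radians(a)
s=sensors.read_state();O=np.array(s["orientation"])
T=np.array([[-np.sin(-a+np.pi)*-1*-1,np.cos(a),0],[np.cos(a),np.sin(a),0],[0,0,-1.]])
T[:,0]=np.cross(T[:,1],T[:,2])
print(s["time"],"pos",np.round(s["ee_pos"],4),"y-heading",np.degrees(np.arctan2(O[1,1],O[0,1])).round(2),"t",(O.T@([x,y,z]-np.array(s["ee_pos"]))).round(4),"a",Ro.from_matrix(O.T@T).as_rotvec().round(4))
print("q",np.round(s["qpos"],1),"F",np.round(s["force"],1),"gap",s["finger_gap"],"grip",s["grip_force"])
E
python3 rem.py .4685 .337 .32 116.5
```

```text
0.1 pos [0.1672 0.602  0.4039] y-heading 74.48 t [-0.3612 -0.1746  0.0842] a [-1.500e-03 -6.000e-04 -7.333e-01]
q [-68.4  29.1 -13.6  86.    7.2  65.8  -8.9] F [-0.5  0.3  0.5] gap 0.08558287289199872 grip 0.0
```

Emit:
carry_out(
  plan=[
    {"ax": 0.0, "ay": 0.0, "az": -0.15, "tx": -0.04, "ty": -0.02, "tz": 0.01, "jaw": 0.0},
  ],
)

```text
time: 0.2
ee_pos: [0.1946, 0.5755, 0.395]
orientation: [[-0.994, 0.111, -0.004], [0.111, 0.994, 0.004], [0.004, 0.004, -1.0]]
force: [0.9, 0.9, -0.2]
finger_gap: 0.0852
grip_force: 0.0
```

Emit:
carry_out(
  plan=[
    {"ax": 0, "ay": 0, "az": -0.583, "tx": -0.294, "ty": -0.201, "tz": 0.075, "jaw": 0},
    {"ax": 0, "ay": 0, "az": -0.583, "tx": -0.294, "ty": -0.201, "tz": 0.075, "jaw": 0},
    {"ax": 0, "ay": 0, "az": -0.583, "tx": -0.294, "ty": -0.201, "tz": 0.075, "jaw": 0},
    {"ax": 0, "ay": 0, "az": -0.583, "tx": -0.294, "ty": -0.201, "tz": 0.075, "jaw": 0},
    {"ax": 0, "ay": 0, "az": -0.583, "tx": -0.294, "ty": -0.201, "tz": 0.075, "jaw": 0},
  ],
)

```text
time: 0.7
ee_pos: [0.3855, 0.4091, 0.3425]
orientation: [[-0.893, -0.45, -0.0], [-0.45, 0.893, -0.0], [0.001, -0.0, -1.0]]
force: [0.6, -0.1, -1.0]
finger_gap: 0.0854
grip_force: 0.0
```

```bash
python3 rem.py .4685 .337 .32 116.5
```

```text
0.7 pos [0.3855 0.4091 0.3425] y-heading 116.75 t [-0.0416 -0.1017  0.0225] a [-0.     -0.0006  0.0043]
q [-34.1  27.7 -22.8 100.7  12.8  54.2  54.6] F [ 0.6 -0.1 -1. ] gap 0.08541069030013543 grip 0.0
```

Emit:
carry_out(
  plan=[
    {"ax": 0, "ay": 0, "az": 0, "tx": -0.041, "ty": -0.1, "tz": 0.022, "jaw": 0},
    {"ax": 0, "ay": 0, "az": 0, "tx": -0.041, "ty": -0.1, "tz": 0.022, "jaw": 0},
    {"ax": 0, "ay": 0, "az": 0, "tx": -0.041, "ty": -0.1, "tz": 0.022, "jaw": 0},
    {"ax": 0, "ay": 0, "az": 0, "tx": -0.041, "ty": -0.1, "tz": 0.022, "jaw": 0},
  ],
)

```text
time: 1.1
ee_pos: [0.4673, 0.3373, 0.3201]
orientation: [[-0.897, -0.441, -0.001], [-0.441, 0.897, -0.002], [0.002, -0.001, -1.0]]
force: [-0.3, 0.4, 0.2]
finger_gap: 0.0856
grip_force: 0.0
```

```bash
python3 rem.py .4685 .337 .32 116.5
python3 - <<'E'
from h import *
s=sensors.read_state();cv2.imwrite("pics/w1.png",cams.read_camera("wrist"))
E
```

```text
1.1 pos [0.4673 0.3373 0.3201] y-heading 116.19 t [-0.001  -0.0008  0.0001] a [-0.0012 -0.0018 -0.0053]
q [-24.2  30.2 -21.7 100.2  13.7  52.3  64.5] F [-0.3  0.4  0.2] gap 0.08559096266751007 grip 0.0
```

View pics/w1.png

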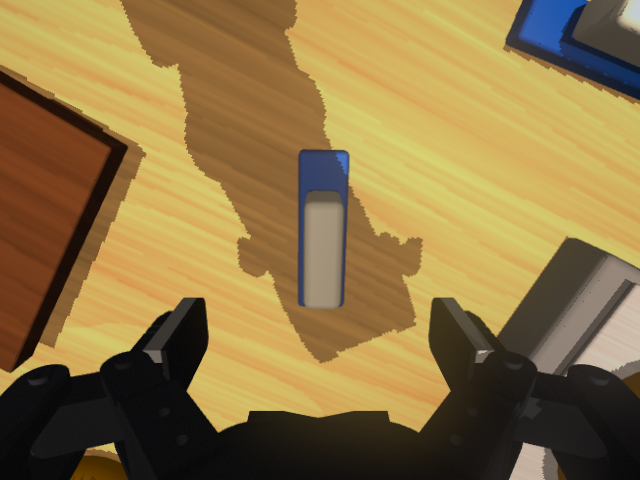

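The wrist view shows the scraper between the open fingers, with its handle top at about (306,200), (342,200), (345,306) and (304,306), nearly aligned with the pads.

Run:
```python
from h import *
s=sensors.read_state()
h=ray("wrist",[(307,204),(342,204),(345,306),(304,306)],.076,s);l=h[0]+h[1]-h[2]-h[3]
c=h.mean(0);print(c,[np.linalg.norm(h[i]-h[i-1]).round(4) for i in range(4)],np.degrees(np.arctan2(l[1],l[0])))
print(base_tool(np.r_[c[:2],.213]-s["ee_pos"],s))
```

```text
[0.46877237 0.34500349 0.076     ] [np.float64(0.065), np.float64(0.0202), np.float64(0.065), np.float64(0.0256)] -153.36021622745156
[-0.00549902  0.00361156  0.10772722]
```

Emit:
carry_out(
  plan=[
    {"ax": 0, "ay": 0, "az": -0.006, "tx": -0.003, "ty": 0.003, "tz": 0.045, "jaw": 0},
    {"ax": 0, "ay": 0, "az": -0.006, "tx": -0.003, "ty": 0.003, "tz": 0.08, "jaw": 0},
    {"ax": 0, "ay": 0, "az": -0.006, "tx": -0.003, "ty": 0.003, "tz": 0.107, "jaw": 0},
    {"ax": 0, "ay": 0, "az": -0.006, "tx": -0.003, "ty": 0.003, "tz": 0.107, "jaw": 0},
    {"ax": 0, "ay": 0, "az": -0.006, "tx": -0.003, "ty": 0.003, "tz": 0.107, "jaw": 0.3},
  ],
)

```text
time: 1.65
ee_pos: [0.4657, 0.3454, 0.2149]
orientation: [[-0.891, -0.454, -0.001], [-0.454, 0.891, 0.001], [0.0, 0.001, -1.0]]
force: [-0.7, -0.1, 0.4]
finger_gap: 0.0732
grip_force: 0.0
```

Emit:
carry_out(
  plan=[
    {"ax": 0, "ay": 0, "az": 0, "tx": 0, "ty": 0, "tz": 0, "jaw": 0.6},
    {"ax": 0, "ay": 0, "az": 0, "tx": 0, "ty": 0, "tz": 0, "jaw": 1},
    {"ax": 0, "ay": 0, "az": 0, "tx": 0, "ty": 0, "tz": 0, "jaw": 1},
    {"ax": 0, "ay": 0, "az": 0, "tx": 0, "ty": 0, "tz": 0, "jaw": 1},
    {"ax": 0, "ay": 0, "az": 0, "tx": 0, "ty": 0, "tz": 0, "jaw": 1},
  ],
)

```text
time: 2.15
ee_pos: [0.467, 0.3436, 0.215]
orientation: [[-0.893, -0.451, 0.001], [-0.451, 0.893, 0.001], [-0.001, 0.0, -1.0]]
force: [-2.3, -1.7, 7.1]
finger_gap: 0.0232
grip_force: 62.5
```

Emit:
carry_out(
  plan=[
    {"ax": 0, "ay": 0, "az": 0, "tx": 0, "ty": 0, "tz": -0.03, "jaw": 1},
    {"ax": 0, "ay": 0, "az": 0, "tx": 0, "ty": 0, "tz": -0.065, "jaw": 1},
    {"ax": 0, "ay": 0, "az": 0.05, "tx": 0.002, "ty": -0.02, "tz": -0.09, "jaw": 1},
    {"ax": 0, "ay": 0, "az": 0.15, "tx": 0.005, "ty": -0.06, "tz": -0.09, "jaw": 1},
    {"ax": 0, "ay": 0, "az": 0.25, "tx": 0.009, "ty": -0.1, "tz": -0.09, "jaw": 1},
  ],
)

```text
time: 2.65
ee_pos: [0.5042, 0.2499, 0.3052]
orientation: [[-0.977, -0.214, 0.002], [-0.214, 0.977, 0.001], [-0.002, 0.001, -1.0]]
force: [1.1, -0.2, -1.8]
finger_gap: 0.0235
grip_force: 61.5
```

```bash
python3 rem.py .565 .103 .305 84.7
```

```text
2.65 pos [0.5042 0.2499 0.3052] y-heading 102.37 t [-2.790e-02 -1.565e-01  1.000e-04] a [0.0012 0.0018 0.3084]
q [-17.1  29.7 -17.8 103.4  11.7  48.6  61.9] F [ 1.1 -0.2 -1.8] gap 0.02345182164115405 grip 61.45132899284363
```

Emit:
carry_out(
  plan=[
    {"ax": 0, "ay": 0, "az": 0.08, "tx": -0.007, "ty": -0.04, "tz": 0, "jaw": 1},
    {"ax": 0, "ay": 0, "az": 0.16, "tx": -0.014, "ty": -0.08, "tz": 0, "jaw": 1},
    {"ax": 0, "ay": 0, "az": 0.24, "tx": -0.021, "ty": -0.12, "tz": 0, "jaw": 1},
    {"ax": 0, "ay": 0, "az": 0.308, "tx": -0.027, "ty": -0.155, "tz": 0, "jaw": 1},
    {"ax": 0, "ay": 0, "az": 0.308, "tx": -0.027, "ty": -0.155, "tz": 0, "jaw": 1},
  ],
)

```text
time: 3.15
ee_pos: [0.5656, 0.0984, 0.3038]
orientation: [[-0.995, 0.1, 0.0], [0.1, 0.995, -0.004], [-0.001, -0.004, -1.0]]
force: [-0.7, 0.3, -1.6]
finger_gap: 0.0234
grip_force: 61.4
```

```bash
python3 rem.py .565 .103 .261 84.7
python3 - <<'E'
from h import *
i=cams.read_camera("side")[150:320,240:460]
cv2.imwrite("pics/s2.png",cv2.resize(i,None,fx=3.4,fy=3.4,interpolation=cv2.INTER_CUBIC))
E
```

```text
3.15 pos [0.5656 0.0984 0.3038] y-heading 84.24 t [0.001  0.0047 0.0428] a [-0.004   0.0008 -0.008 ]
q [ -4.3  30.3 -12.4 101.7   8.6  48.9  63.5] F [-0.7  0.3 -1.6] gap 0.02337434022037127 grip 61.387985944747925
```

View pics/s2.png

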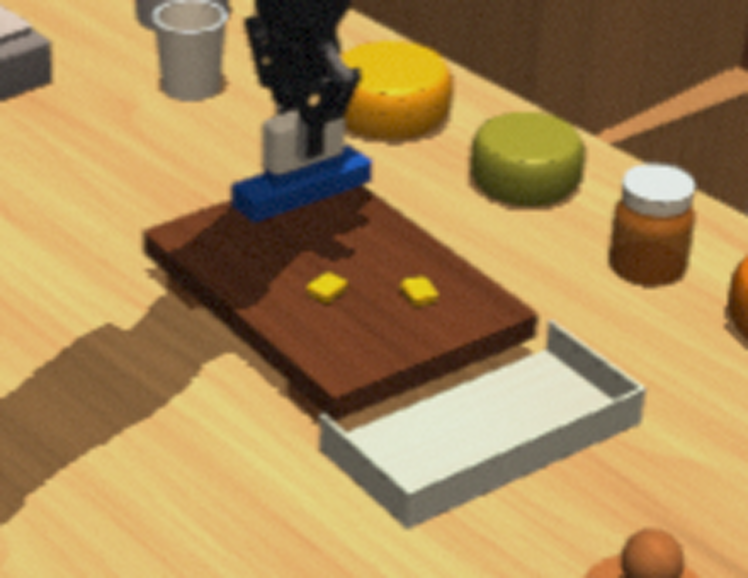

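The side view shows the scraper held level over the far end of the board, aligned with it. Both chips lie untouched ahead of it at (327,288) and (419,291). Next I lower it.

Emit:
carry_out(
  plan=[
    {"ax": 0, "ay": 0, "az": -0.004, "tx": 0, "ty": 0.003, "tz": 0.02, "jaw": 1},
    {"ax": 0, "ay": 0, "az": -0.006, "tx": 0, "ty": 0.003, "tz": 0.035, "jaw": 1},
    {"ax": 0, "ay": 0, "az": -0.006, "tx": 0, "ty": 0.003, "tz": 0.042, "jaw": 1},
    {"ax": 0, "ay": 0, "az": -0.006, "tx": 0, "ty": 0.003, "tz": 0.042, "jaw": 1},
    {"ax": 0, "ay": 0, "az": -0.006, "tx": 0, "ty": 0.003, "tz": 0.042, "jaw": 1},
  ],
)

```text
time: 3.7
ee_pos: [0.5642, 0.1084, 0.2626]
orientation: [[-0.997, 0.083, 0.0], [0.083, 0.997, 0.0], [-0.0, 0.0, -1.0]]
force: [-0.4, 0.2, -1.6]
finger_gap: 0.0234
grip_force: 61.5
```

```bash
python3 rem.py .565 .103 .261 84.7
```

```text
3.7 pos [0.5642 0.1084 0.2626] y-heading 85.25 t [-0.0013 -0.0053  0.0016] a [0.0003 0.0003 0.0095]
q [ -5.5  33.3 -12.2 104.1   9.7  43.6  62.5] F [-0.4  0.2 -1.6] gap 0.023372542575260523 grip 61.50094270706177
```

Emit:
carry_out(
  plan=[
    {"ax": 0, "ay": 0, "az": 0.008, "tx": 0, "ty": -0.01, "tz": 0.001, "jaw": 1},
    {"ax": 0, "ay": 0, "az": 0.008, "tx": 0, "ty": -0.024, "tz": 0.001, "jaw": 1},
    {"ax": 0, "ay": 0, "az": 0.008, "tx": 0, "ty": -0.038, "tz": 0.001, "jaw": 1},
    {"ax": 0, "ay": 0, "az": 0.008, "tx": 0.0005, "ty": -0.052, "tz": 0.001, "jaw": 1},
    {"ax": 0, "ay": 0, "az": 0.008, "tx": 0.0005, "ty": -0.066, "tz": 0.001, "jaw": 1},
  ],
)

```text
time: 4.2
ee_pos: [0.5579, 0.0402, 0.2613]
orientation: [[-0.996, 0.093, 0.0], [0.093, 0.996, -0.0], [-0.0, -0.0, -1.0]]
force: [-0.4, 0.6, -1.2]
finger_gap: 0.0232
grip_force: 61.5
```

Emit:
carry_out(
  plan=[
    {"ax": 0, "ay": 0, "az": 0, "tx": 0, "ty": -0.012, "tz": 0, "jaw": 1},
    {"ax": 0, "ay": 0, "az": 0, "tx": 0, "ty": -0.024, "tz": 0, "jaw": 1},
    {"ax": 0, "ay": 0, "az": 0, "tx": 0, "ty": -0.036, "tz": 0, "jaw": 1},
    {"ax": 0, "ay": 0, "az": 0, "tx": 0, "ty": -0.048, "tz": 0, "jaw": 1},
    {"ax": 0, "ay": 0, "az": 0, "tx": 0, "ty": -0.06, "tz": 0, "jaw": 1},
  ],
)

```text
time: 4.7
ee_pos: [0.5526, -0.0185, 0.2612]
orientation: [[-0.996, 0.092, 0.0], [0.092, 0.996, 0.0], [-0.0, 0.0, -1.0]]
force: [0.5, -0.4, -1.1]
finger_gap: 0.023
grip_force: 61.4
```

```bash
python3 rem.py .546 -.0924 .261 84.7
python3 - <<'E'
from h import *
i=cams.read_camera("side")[150:320,240:460]
cv2.imwrite("pics/s3.png",cv2.resize(i,None,fx=3.4,fy=3.4,interpolation=cv2.INTER_CUBIC))
E
```

```text
4.7 pos [ 0.5526 -0.0185  0.2612] y-heading 84.75 t [-0.0002 -0.0742  0.0002] a [0.0001 0.     0.0009]
q [  7.7  31.9 -12.7 107.5  10.   41.7  74.1] F [ 0.5 -0.4 -1.1] gap 0.023019547590489464 grip 61.41873478889465
```

View pics/s3.png

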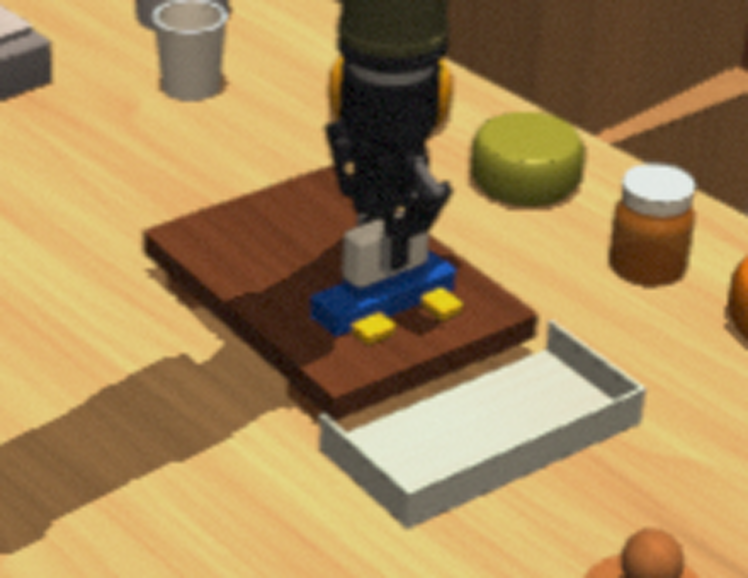

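Both chips, at (374,327) and (441,303), are being pushed in front of the scraper face. I continue to the end.

Emit:
carry_out(
  plan=[
    {"ax": 0, "ay": 0, "az": 0, "tx": 0, "ty": -0.012, "tz": 0, "jaw": 1},
    {"ax": 0, "ay": 0, "az": 0, "tx": 0, "ty": -0.024, "tz": 0, "jaw": 1},
    {"ax": 0, "ay": 0, "az": 0, "tx": 0, "ty": -0.036, "tz": 0, "jaw": 1},
    {"ax": 0, "ay": 0, "az": 0, "tx": 0, "ty": -0.048, "tz": 0, "jaw": 1},
    {"ax": 0, "ay": 0, "az": 0, "tx": 0, "ty": -0.06, "tz": 0, "jaw": 1},
  ],
)

```text
time: 5.25
ee_pos: [0.547, -0.0785, 0.2612]
orientation: [[-0.996, 0.092, -0.0], [0.092, 0.996, -0.0], [0.0, -0.0, -1.0]]
force: [0.2, -0.2, -2.2]
finger_gap: 0.0229
grip_force: 61.4
```

Emit:
carry_out(
  plan=[
    {"ax": 0, "ay": 0, "az": 0, "tx": 0, "ty": -0.008, "tz": 0, "jaw": 1},
    {"ax": 0, "ay": 0, "az": 0, "tx": 0, "ty": -0.014, "tz": 0, "jaw": 1},
    {"ax": 0, "ay": 0, "az": 0, "tx": 0, "ty": -0.014, "tz": 0, "jaw": 1},
    {"ax": 0, "ay": 0, "az": 0, "tx": 0, "ty": -0.014, "tz": 0, "jaw": 1},
    {"ax": 0, "ay": 0, "az": 0, "tx": 0, "ty": -0.014, "tz": 0, "jaw": 1},
  ],
)

```text
time: 5.75
ee_pos: [0.5459, -0.0906, 0.2612]
orientation: [[-0.996, 0.091, 0.0], [0.091, 0.996, 0.0], [0.0, 0.0, -1.0]]
force: [0.1, -0.5, -1.2]
finger_gap: 0.0231
grip_force: 61.4
```

```bash
python3 rem.py .5565 .0433 .261 84.7
python3 - <<'E'
from h import *
i=cams.read_camera("side")[150:320,240:460]
cv2.imwrite("pics/s4.png",cv2.resize(i,None,fx=3.4,fy=3.4,interpolation=cv2.INTER_CUBIC))
E
```

```text
5.75 pos [ 0.5459 -0.0906  0.2612] y-heading 84.79 t [0.0016 0.1343 0.0002] a [ 0.0004 -0.      0.0016]
q [ 15.5  32.  -13.1 107.4  10.3  41.7  81.4] F [ 0.1 -0.5 -1.2] gap 0.02312739709542831 grip 61.38672351837158
```

View pics/s4.png

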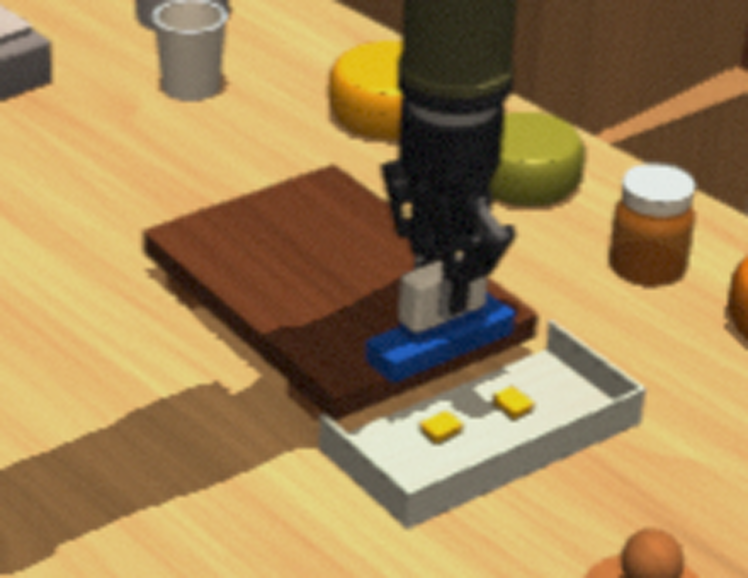

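Both chips, at (441,426) and (513,402), lie flat in the tray. Now I bring the scraper back over the board, lower it and release.

Emit:
carry_out(
  plan=[
    {"ax": 0, "ay": 0, "az": 0, "tx": 0, "ty": 0.025, "tz": 0, "jaw": 1},
    {"ax": 0, "ay": 0, "az": 0, "tx": 0, "ty": 0.055, "tz": 0, "jaw": 1},
    {"ax": 0, "ay": 0, "az": 0, "tx": 0, "ty": 0.085, "tz": 0, "jaw": 1},
    {"ax": 0, "ay": 0, "az": 0, "tx": 0, "ty": 0.1, "tz": 0, "jaw": 1},
    {"ax": 0, "ay": 0, "az": 0, "tx": 0, "ty": 0.1, "tz": 0, "jaw": 1},
  ],
)

```text
time: 6.3
ee_pos: [0.5551, 0.0112, 0.2613]
orientation: [[-0.996, 0.087, 0.0], [0.087, 0.996, 0.001], [-0.0, 0.001, -1.0]]
force: [-0.1, -0.6, -1.3]
finger_gap: 0.0232
grip_force: 61.4
```

Emit:
carry_out(
  plan=[
    {"ax": 0, "ay": 0, "az": 0, "tx": 0, "ty": 0, "tz": 0.001, "jaw": 1},
    {"ax": 0, "ay": 0, "az": 0, "tx": 0, "ty": 0, "tz": 0.001, "jaw": 1},
  ],
)

```text
time: 6.5
ee_pos: [0.5551, 0.007, 0.2603]
orientation: [[-0.996, 0.093, 0.0], [0.093, 0.996, -0.001], [-0.0, -0.001, -1.0]]
force: [-0.2, 1.6, -0.7]
finger_gap: 0.0234
grip_force: 61.5
```

Emit:
carry_out(
  plan=[
    {"ax": 0, "ay": 0, "az": 0, "tx": 0, "ty": 0, "tz": 0.0005, "jaw": 1},
    {"ax": 0, "ay": 0, "az": 0, "tx": 0, "ty": 0, "tz": 0.0005, "jaw": 0.4},
    {"ax": 0, "ay": 0, "az": 0, "tx": 0, "ty": 0, "tz": 0.0005, "jaw": 0.2},
    {"ax": 0, "ay": 0, "az": 0, "tx": 0, "ty": 0, "tz": 0.0005, "jaw": 0},
    {"ax": 0, "ay": 0, "az": 0, "tx": 0, "ty": 0, "tz": 0.0005, "jaw": 0},
  ],
)

```text
time: 7.0
ee_pos: [0.555, 0.008, 0.2596]
orientation: [[-0.996, 0.092, -0.0], [0.092, 0.996, -0.0], [0.0, -0.0, -1.0]]
force: [-1.1, -0.5, 0.0]
finger_gap: 0.0795
grip_force: 0.0
```

Emit:
carry_out(
  plan=[
    {"ax": 0, "ay": 0, "az": 0, "tx": 0, "ty": 0, "tz": -0.015, "jaw": 0},
    {"ax": 0, "ay": 0, "az": 0, "tx": 0, "ty": 0, "tz": -0.045, "jaw": 0},
    {"ax": 0, "ay": 0, "az": 0, "tx": 0, "ty": 0, "tz": -0.085, "jaw": 0},
    {"ax": 0, "ay": 0, "az": 0, "tx": 0, "ty": 0, "tz": -0.12, "jaw": 0},
    {"ax": 0, "ay": 0, "az": 0, "tx": 0, "ty": 0, "tz": -0.12, "jaw": 0},
  ],
)

```text
time: 7.5
ee_pos: [0.5561, 0.0085, 0.3845]
orientation: [[-0.996, 0.092, 0.008], [0.092, 0.996, 0.0], [-0.008, 0.001, -1.0]]
force: [0.6, -0.0, 0.1]
finger_gap: 0.0852
grip_force: 0.0
```

Run:
```python
from h import *
i=cams.read_camera("side")[150:320,240:460]
cv2.imwrite("pics/s5.png",cv2.resize(i,None,fx=3.4,fy=3.4,interpolation=cv2.INTER_CUBIC))
```

```text
(no output)
```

View pics/s5.png

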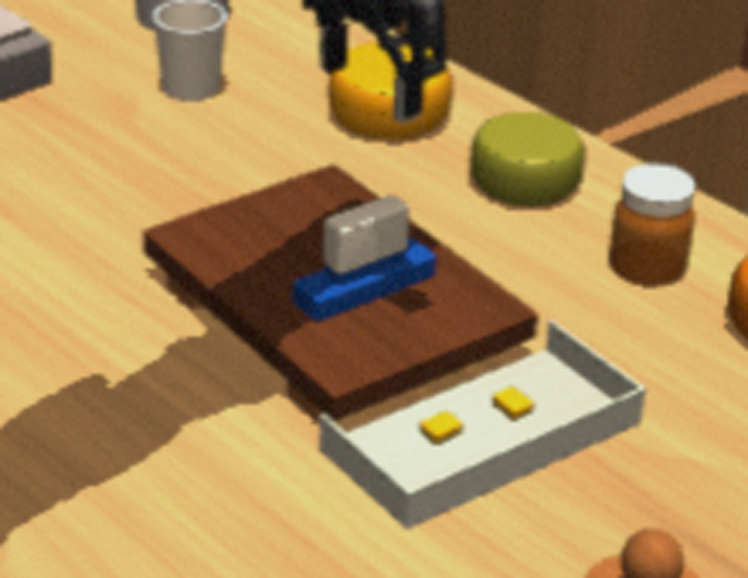

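The scraper stands upright and free on the board at (365,260), and both chips are in the tray at (441,426) and (513,402).

```bash
python3 -c "
from station import arm
print(arm.finish_job())"
```

```text
the job is handed in; nothing more can be done
None
```

I handed the job in at about 7.6 s on the robot's clock: both chips were wiped into the catch tray, and the scraper is standing upright and released on the cleared board; no verdict was returned.

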